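Hang the pump controller on its keyhole stud and tug-test it

ROBOT

A 6-joint arm with a two-finger parallel gripper is mounted at the origin on a cart in front of the work surface, level with it; the furniture and walls round the work are solid. World frame = base frame: x ahead of the robot, y to its left, z up, the work surface at z = 0. Lengths are in m, angles in rad, forces in N, time in s.
With the tool pointing down it reaches from about 0.325 to 0.85 m from the base axis. Payload 15.5 kg.
Tool frame: the origin (TCP) lies midway between the tips of the shut fingers; the grasp point (between the pads) lies 19 mm behind it; z points along the fingers, y is the line along which they close (so a half turn about z gives the same grasp; the last joint's range is limited). The gripper opens to 91 mm and grips with 3 to 60 N. Pads are 32 mm wide; open, the fingers measure 118 mm over their backs; the gripper's body (76 mm by 178 mm) begins 60 mm behind the grasp point.
Start: joints at [1.067, 0.494, 1.345, -0, 1.302, -0.096], TCP at [0.248, 0.574, 0.214] pointing down, gripper open.
Joint ranges: [-2.91, 2.91], [-0.82, 2.16], [0.22, 2.67], [-1.22, 4.37], [0.12, 2.79], [-3.08, 3.08]. Speed limits (rad/s): [1.89, 1.89, 2.57, 3.01, 3.01, 3.01].

INTERFACE

Orientations are given as [roll, pitch, yaw] about the fixed x, y, z axes, in that order (R = Rz(yaw) Ry(pitch) Rx(roll)).
In Python, from cell import get_obs, capture, sign_off gives the robot as it stands. The module is installed in compiled form; this text tells all that it offers.
- The arm moves only by the tool send_rows, never from a script. Its arguments are lists of equal length, an entry for each row: "rotation": the turn, a rotation vector about the tool's x, y, z in degrees, a list of three; "delta_pos": the shift along the tool's x, y, z in m, a list of three; "grip": the opening, from 0 (shut) to 1 (fully open). A call has exactly 5 rows; each row is the pose to reach, as a shift and turn from the pose commanded when the call began, along the tool's axes at that moment; what a row does not reach only later rows make up. A row lasts 1/8 s, in which the tool goes at most 62.5 mm and 10.7 degrees, less where a joint would pass 70% of its speed; a pose out of reach is approached as far as the arm can. A call with a gripper value outside its range is refused whole. The fingers move at their own pace and stop on an object; "force" is the grip in N (left out, the last holds). Time passes only in rows, so rows that repeat a pose let the fingers close, or fill a call up. It gives the time, the measured TCP pose, the force, the opening and the grip force at its end, in the units of the state.
- get_obs(): the state, without advancing time (a new reading comes with each control period).
- capture(name): name is "side" or "top"; returns a dict with "pixels" (480x640x3 uint8, red, green, blue), "z_map" (480x640 float32, m along the optical axis (not along the pixel's ray), 0 where there is no reading), "mtx" (3x3 intrinsics, pixels), "dist" ([k1, k2, p1, p2, k3] as OpenCV has them; the pictures are not rectified), "world_to_cam" (4x4, takes a point from world to camera coordinates). Camera axes: x right, y down, z forward; pixel columns grow to the right and rows downward; lengths in m; the calibration is good to about 2 mm. A picture is of the moment at which its call begins.
- sign_off(): hands the job in; it is judged then, once.
The state is a dict: "time_s": time; "q": joint angles; "joint_vel": joint speeds; "tau": joint torques, N m; "eef_pos": TCP position; "tcp_rot": TCP orientation; "force": force on the tool from outside, world axes, zero at the start; "wrist_torque": the same for the moment, N m; "width": finger opening in m; "finger_force": force on a finger pad.
Only numpy, scipy, OpenCV 4.12 (cv2) and the standard library are available. Lean on these libraries where they do the work, as an engineer would, in place of code of your own. Each camera call takes 0.05 s, during which the arm holds its last target. There are 200 camera calls.

TASK

Get the pump controller off the bench, where it would be splashed, and hang it on the post by the keyhole in its back: wide hole over the head of the stud, back flush against the post, then slide it down until it rests on the stud. Before letting go, tug it down gently, with about 10 N for half a second, to make sure that it is held; neither press nor pull hard enough to strain the stud or the post (25 N at the very most). Leave it hanging upright, flat against the post, and the other things on the bench where they are.

Things in the scene. Friction and masses are not known exactly. Their poses are not given: they have to be found in the camera images.
- controller: Pump controller, 0.18 to 0.34 kg: upright plastic box, white front, grey back; 60 mm wide (y), 40 deep (x), 108 high (z), standing loose. Origin: centre of its underside. -x is the front (display, keys, knob); +x is the back at x = 20, with a keyhole at y = 0 in a plate 4 mm thick (x = 16 to 20), 8 mm hollow behind. The rest of the back is plain.
- controller_entry (a point): Centre of the keyhole's wide entry hole, on the back's outer plane (20, 0, 66 mm in the controller); axes as the controller's. The hole is eight-sided, 19 mm across; its upper shoulders slope at 45 degrees into the slot above it.
- controller_seat (a point): Where the axis of the stud's shank lies when the controller hangs (18, 0, 85 mm in the controller), in the keyhole's slot: 8.5 mm wide, its closed top at 88 mm. With the stud's head through the entry hole and the back against the post, the controller slides down 19 mm until the slot's top rests on the shank.
- post: Fixed aluminium T-slot post, 40 x 40 mm, top at z = 212 mm, on a fixed grey base plate (top at 16 mm, reaching 45 mm in front) on rubber feet. Origin: on the bench under the middle of the post's front face (plane x = 0); x points into the post, z up. A steel stud stands out of the front along -x at y = 0: shank 6 mm thick, button head 14 mm across, 6 to 10.5 mm in front of the face.
- post_slot (a point): On the post's front face, 184 mm above the bench; axes as the post's. The stud was clamped in the slot by hand, and its height is NOT measured: its axis lies up to 18 mm above or below this point, different each time. See it in the pictures or find it by feel. Rubber-mounted: it gives 1.5 mm under 10 N down, and the post rocks back 2 mm under a 10 N push. Strained at 25 N.
- screwdriver: Bystander: screwdriver, 200 mm long, lying. Origin: centre of its underside.
- marker: Bystander: marker pen, 131 mm long, lying. Origin: centre of its underside.
- timer: Bystander: flat white timer, 62 x 62 x 22 mm. Origin: centre of its underside.
- stopper: Bystander: rubber stopper, 36 mm across, 26 mm high. Origin: centre of its underside.
- buffer_7: Bystander: white bottle, 60 mm across, 118 mm high. Origin: centre of its underside.
- vial_4: Bystander: capped vial, 25 mm across, 65 mm high, standing. Origin: centre of its underside.
- pliers: Bystander: pliers, 165 mm long, lying. Origin: centre of its underside.
Not all that is in view belongs to the job. Leave any blue or pink look-alike of the controller alone.

How it is judged:
By the outcome, as a careful person would: the job done as asked, in the order asked, and still so for the second after the job is handed in, with the robot touching nothing.
It also fails if it takes over 59 s, if anything falls off the work surface, if the arm or the gripper's body presses on something with over 40 N, if the wrist force passes 120 N, or if a joint passes its speed limit or range.

## Working session

There is one attempt and no reset: what is moved stays moved. The work goes in short steps, Python scripts to look and compute and a tool call to move; the robot and the scene stay as the last step left them, time stands still between calls to the robot, and variables do not carry over. Pictures are saved under pics/ and viewed, at most 10 in all, crops included, and the job is handed in when it is done.

Besides the shell and the picture viewer there is one more tool, called after ">>>" as name(argument=value, ...), one argument or row to a line, values as JSON. send_rows: Moves the arm, as the interface text tells. Its arguments: {"type":"object","properties":{"rotation":{"type":"array"},"delta_pos":{"type":"array"},"grip":{"type":"array"},"force":{"type":"number"}},"required":["rotation","delta_pos","grip"]}

```bash
mkdir -p pics; cat > h.py <<'E'
import numpy as np, cv2
from cell import get_obs, capture
def snap(n,f):
    c=capture(n); cv2.imwrite(f,c['pixels'][:,:,::-1]); np.savez(f[:-4]+'.npz',**c); return c
def ray(c,u,v):
    n=cv2.undistortPoints(np.array([[[u,v]]],float),c['mtx'],c['dist'])[0,0]
    T=np.linalg.inv(c['world_to_cam']); return T[:3,3],T[:3,:3]@np.r_[n,1]
def pts(c):
    v,u=np.mgrid[0:480,0:640]
    n=cv2.undistortPoints(np.stack([u,v],-1).reshape(-1,1,2).astype(float),c['mtx'],c['dist']).reshape(480,640,2)
    z=c['z_map'][...,None]; P=np.concatenate([n*z,z],-1)
    T=np.linalg.inv(c['world_to_cam']); W=P@T[:3,:3].T+T[:3,3]; W[c['z_map']==0]=np.nan; return W
E
python3 - <<'E'
from h import *
for n in('side','top'):
    c=snap(n,f'pics/{n}0.png'); print(n,c['mtx'],c['dist'],np.linalg.inv(c['world_to_cam']).round(3))
print(get_obs())
E
```

```text
side [[538.21026126   0.         319.42988067]
 [  0.         538.21026126 240.74084656]
 [  0.           0.           1.        ]] [-0.03564904  0.          0.          0.          0.        ] [[ 0.858 -0.459  0.229  0.312]
 [-0.513 -0.761  0.396 -0.388]
 [-0.007 -0.457 -0.889  1.063]
 [ 0.     0.     0.     1.   ]]
top [[622.64508068   0.         327.76572401]
 [  0.         622.64508068 236.79032475]
 [  0.           0.           1.        ]] [-0.13166305  0.          0.          0.          0.        ] [[-0.018 -0.987  0.161  0.354]
 [-1.     0.019  0.002  0.052]
 [-0.005 -0.161 -0.987  1.396]
 [ 0.     0.     0.     1.   ]]
{'time_s': 0.1, 'q': array([ 1.06650808e+00,  4.94108316e-01,  1.34606692e+00,  2.91428384e-06,
        1.30250883e+00, -9.54730609e-02]), 'joint_vel': array([-0.00050975, -0.00142099, -0.00245116, -0.00055034,  0.0001383 ,
       -0.00023603]), 'tau': array([ 4.68019585e-03, -8.80248356e+01, -3.82546806e+01,  7.11478572e-02,
        4.83870786e-02, -4.04600121e-05]), 'eef_pos': array([0.24826503, 0.57320071, 0.21340657]), 'tcp_rot': array([-3.14050648e+00, -1.06838623e-04,  2.73277664e+00]), 'force': array([-0.22930755,  0.81009962, -1.50541404]), 'wrist_torque': array([-0.00436609,  0.06444803,  0.02490331]), 'finger_force': 0.0, 'width': 0.09167366519718864}
```

View pics/side0.png

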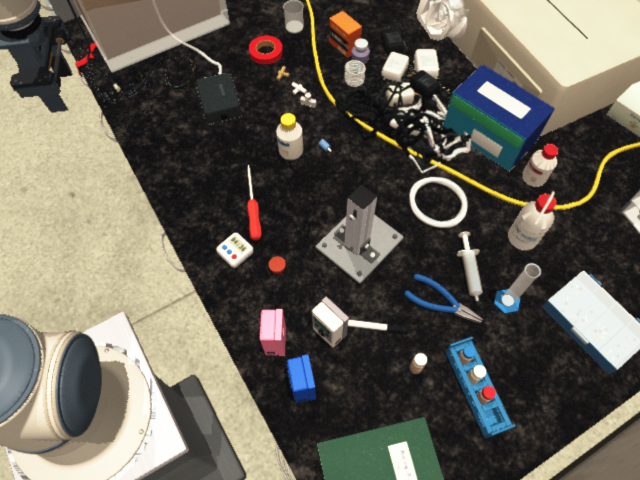

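View pics/top0.png

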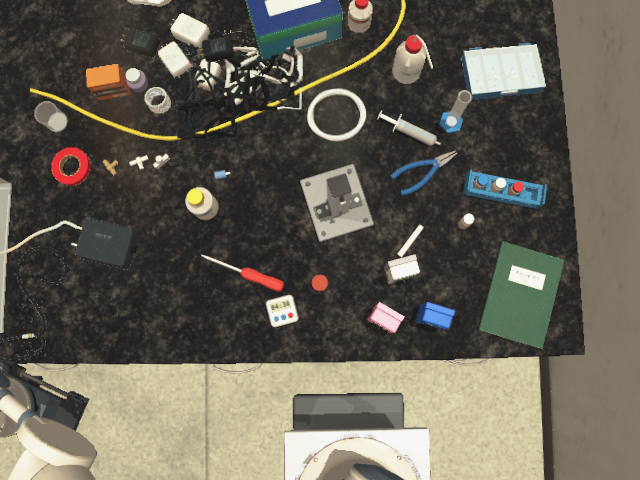

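Side: the white controller is at about (330,322) with the marker right behind it, and the post is at (358,220). The pink and blue look-alikes are at (273,332) and (302,378). Top: controller (404,268), marker (411,240), post (340,195), with the stud around (325,208).

```bash
python3 - <<'E'
from h import *
for n in('top','side'):
    c=np.load(f'pics/{n}0.npz'); W=pts(c)
    def rect(name,box,zlo,zhi,zp):
        u0,v0,u1,v1=box; m=np.zeros((480,640),bool); m[v0:v1,u0:u1]=1
        m&=(W[...,2]>zlo)&(W[...,2]<zhi); P=W[m]
        if len(P)<10: print(name,len(P));return
        r=cv2.minAreaRect((P[:,:2]*1000).astype(np.float32)); print(n,name,len(P),np.round(r[0],1),np.round(r[1],1),round(r[2],1),'z',np.median(P[:,2]).round(4))
    if n=='top':
        rect('ctrl',(380,245,430,290),.095,.125,0)
        rect('post',(300,160,380,245),.2,.225,0)
        rect('base',(295,155,380,245),.010,.022,0)
    else:
        rect('ctrl',(305,290,355,350),.1,.115,0)
        rect('post',(330,175,385,250),.2,.225,0)
        rect('base',(310,200,410,285),.010,.022,0)
    rect('mid',(300,160,380,245) if n=='top' else (330,175,385,250),.15,.2,0)
t=cv2.imread('pics/top0.png');s=cv2.imread('pics/side0.png')
a=cv2.resize(t[155:290,290:440],None,fx=4,fy=4,interpolation=2)[:540,:600]
b=cv2.resize(s[180:355,305:410],None,fx=3.2,fy=3.2,interpolation=2)[:560]
o=np.zeros((600,800,3),np.uint8);b=b[:, :336]
o[:480,:440]=cv2.resize(t[155:291,290:440],(440,400*480//400),interpolation=2);o[:560,450:450+b.shape[1]]=b
cv2.imwrite('pics/crop1.png',o)
E
```

```text
top ctrl 584 [ 498.3 -102.6] [41.8 60.8] 13.9 z 0.1072
top post 424 [650.8  31.8] [41.5 39.9] 16.6 z 0.2115
top base 2606 [666.9  14.3] [150.9 173.1] 16.7 z 0.016
top mid 159 [638.2  38.7] [55.3 28.7] 61.3 z 0.1741
side ctrl 692 [ 495.4 -104.3] [43.3 60.1] 14.2 z 0.1076
side post 454 [647.1  30.1] [41.9 40.7] 16.0 z 0.2113
side base 2483 [655.8  32.9] [152.  131.7] 17.2 z 0.0158
side mid 381 [640.2  18.5] [28.3 55.1] 60.2 z 0.1757
```

View pics/crop1.png

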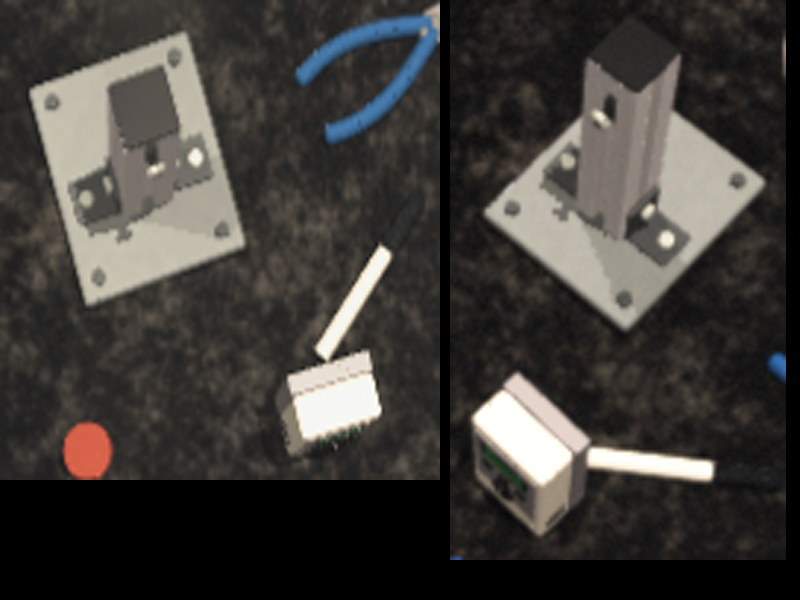

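Crop: the post's front (the stud side) faces the controller, and the stud head is bright at about side (352,217). Next I measure the stud and work out the approach.

```bash
cat >> h.py <<'E'
from scipy.spatial.transform import Rotation as R
def go(x,y,z,yaw):
    o=get_obs(); A=R.from_euler('xyz',o['tcp_rot']); B=R.from_euler('xyz',[np.pi,0,np.radians(yaw)])
    print('t',round(o['time_s'],2),'pos',o['eef_pos'].round(4),'rpy',np.degrees(o['tcp_rot']).round(2),'F',o['force'].round(2),'w',round(o['width'],4))
    print('d',A.inv().apply(np.array([x,y,z])-o['eef_pos']).round(4),'rot',np.degrees((A.inv()*B).as_rotvec()).round(2))
E
python3 - <<'E'
from h import *
yaw=np.radians(16.5); C={'top':[.6508,.0318],'side':[.6471,.0301]}
for n,box in(('top',(325,185,352,225)),('side',(342,200,368,232))):
    c=np.load(f'pics/{n}0.npz'); W=pts(c); P=W-np.r_[C[n],0]
    X=P[...,0]*np.cos(yaw)+P[...,1]*np.sin(yaw)+.02; Y=-P[...,0]*np.sin(yaw)+P[...,1]*np.cos(yaw)
    u0,v0,u1,v1=box; m=np.zeros((480,640),bool); m[v0:v1,u0:u1]=1
    m&=(X<-.005)&(X>-.02)&(abs(Y)<.02)&(W[...,2]>.15)&(W[...,2]<.215)
    v,u=np.nonzero(m); print(n,len(u),[(a,b,*(1000*np.r_[X[b,a],Y[b,a],W[b,a,2]]).round(1)) for a,b in zip(u,v)])
    g=c['pixels'].astype(int).sum(2); bm=np.zeros_like(m);bm[v0:v1,u0:u1]=1; bm&=g>560
    v,u=np.nonzero(bm); print('bright',len(u),u.mean(),v.mean(),u.min(),u.max(),v.min(),v.max())
    # ray onto head front plane X=-.0105
    o,d=ray(c,u.mean(),v.mean()); nx=np.array([np.cos(yaw),np.sin(yaw),0]); s=(-.0305+nx@np.r_[C[n],0]-nx@o)/(nx@d); q=o+s*d; print(q.round(4), 'Y',(np.array([-nx[1],nx[0],0])@(q-np.r_[C[n],0])).round(4))
go(.497,-.1035,.25,14)
E
```

```text
top 19 [(np.int64(343), np.int64(201), np.float64(-6.2), np.float64(-1.8), np.float64(174.3)), (np.int64(344), np.int64(201), np.float64(-7.0), np.float64(-3.6), np.float64(175.5)), (np.int64(345), np.int64(201), np.float64(-7.6), np.float64(-5.5), np.float64(175.3)), (np.int64(341), np.int64(202), np.float64(-7.6), np.float64(3.0), np.float64(177.8)), (np.int64(342), np.int64(202), np.float64(-7.7), np.float64(0.9), np.float64(175.4)), (np.int64(343), np.int64(202), np.float64(-8.8), np.float64(-0.9), np.float64(177.6)), (np.int64(344), np.int64(202), np.float64(-8.2), np.float64(-3.3), np.float64(171.6)), (np.int64(345), np.int64(202), np.float64(-8.6), np.float64(-5.3), np.float64(170.7)), (np.int64(339), np.int64(203), np.float64(-6.4), np.float64(6.7), np.float64(168.4)), (np.int64(340), np.int64(203), np.float64(-8.3), np.float64(5.2), np.float64(174.4)), (np.int64(341), np.int64(203), np.float64(-9.1), np.float64(3.4), np.float64(175.7)), (np.int64(342), np.int64(203), np.float64(-8.5), np.float64(1.0), np.float64(169.4)), (np.int64(343), np.int64(203), np.float64(-10.1), np.f
[... 2213 characters left out ...]
.float64(172.9)), (np.int64(354), np.int64(218), np.float64(-6.8), np.float64(-5.9), np.float64(171.0)), (np.int64(351), np.int64(219), np.float64(-9.4), np.float64(-0.9), np.float64(164.6)), (np.int64(352), np.int64(219), np.float64(-10.3), np.float64(-4.0), np.float64(169.3)), (np.int64(353), np.int64(219), np.float64(-9.8), np.float64(-6.0), np.float64(171.0)), (np.int64(354), np.int64(219), np.float64(-6.9), np.float64(-6.2), np.float64(167.6))]
bright 8 349.125 217.0 343 352 215 221
[0.617  0.0244 0.1689] Y 0.0031
t 0.1 pos [0.2483 0.5732 0.2134] rpy [-1.7994e+02 -1.0000e-02  1.5658e+02] F [-0.23  0.81 -1.51] w 0.0917
d [-0.4972 -0.5221 -0.0361] rot [-3.0000e-02  7.0000e-02  1.4258e+02]
```

>>> send_rows(
  rotation=[
    [0,0,10.5],
    [0,0,21],
    [0,0,31.5],
    [0,0,42],
    [0,0,52.5],
  ],
  delta_pos=[
    [-0.035,-0.037,-0.003],
    [-0.071,-0.075,-0.006],
    [-0.107,-0.112,-0.01],
    [-0.142,-0.149,-0.015],
    [-0.178,-0.187,-0.02],
  ],
  grip=[1,1,1,1,1],
  force=40,
)

```text
time_s: 0.72
eef_pos: [0.3376, 0.3296, 0.2339]
tcp_rot: [-3.141, 0.0, 1.811]
force: [0.4, 1.0, -0.8]
width: 0.091
finger_force: 0.0
```

```bash
python3 -c "
from h import *
go(.497,-.1035,.25,14)"
```

```text
t 0.72 pos [0.3376 0.3296 0.2339] rpy [-1.7999e+02  1.0000e-02  1.0375e+02] F [ 0.4  1.  -0.8] w 0.091
d [-0.4586  0.0519 -0.016 ] rot [-0.000e+00  1.000e-02  8.975e+01]
```

>>> send_rows(
  rotation=[
    [0,0,10.5],
    [0,0,21],
    [0,0,31.5],
    [0,0,42],
    [0,0,52.5],
  ],
  delta_pos=[
    [-0.054,0.006,-0.003],
    [-0.108,0.012,-0.006],
    [-0.162,0.018,-0.01],
    [-0.216,0.024,-0.013],
    [-0.27,0.03,-0.016],
  ],
  grip=[1,1,1,1,1],
)

```text
time_s: 1.35
eef_pos: [0.4325, 0.0748, 0.25]
tcp_rot: [-3.142, -0.0, 0.894]
force: [1.4, 0.9, -0.2]
width: 0.0908
finger_force: 0.0
```

```bash
python3 -c "
from h import *
go(.497,-.1035,.20,14)"
```

```text
t 1.35 pos [0.4325 0.0748 0.25  ] rpy [-180.     -0.     51.23] F [ 1.41  0.9  -0.24] w 0.0908
d [-0.0986  0.162   0.05  ] rot [-0.   -0.   37.23]
```

>>> send_rows(
  rotation=[
    [0,0,9.3],
    [0,0,18.6],
    [0,0,28],
    [0,0,37.2],
    [0,0,37.2],
  ],
  delta_pos=[
    [-0.024,0.04,0],
    [-0.049,0.081,0],
    [-0.074,0.121,0.0],
    [-0.0986,0.162,0.02],
    [-0.0986,0.162,0.05],
  ],
  grip=[1,1,1,1,1],
)

```text
time_s: 1.98
eef_pos: [0.4993, -0.1044, 0.1995]
tcp_rot: [3.14, -0.002, 0.245]
force: [0.4, 0.6, -1.0]
width: 0.091
finger_force: 0.0
```

```bash
python3 -c "
from h import *
go(.497,-.1035,.069,14)
snap('top','pics/top1.png');snap('side','pics/side1.png')
t=cv2.imread('pics/top1.png');s=cv2.imread('pics/side1.png')
cv2.imwrite('pics/crop2.png',np.hstack([cv2.resize(t[150:330,300:500],None,fx=2,fy=2),cv2.resize(s[230:410,230:430],None,fx=2,fy=2)]))"
```

```text
t 1.98 pos [ 0.4993 -0.1044  0.1995] rpy [ 1.7991e+02 -1.0000e-01  1.4050e+01] F [ 0.41  0.57 -0.97] w 0.091
d [-0.0023 -0.0016  0.1305] rot [ 0.09 -0.1   0.05]
```

View pics/crop2.png

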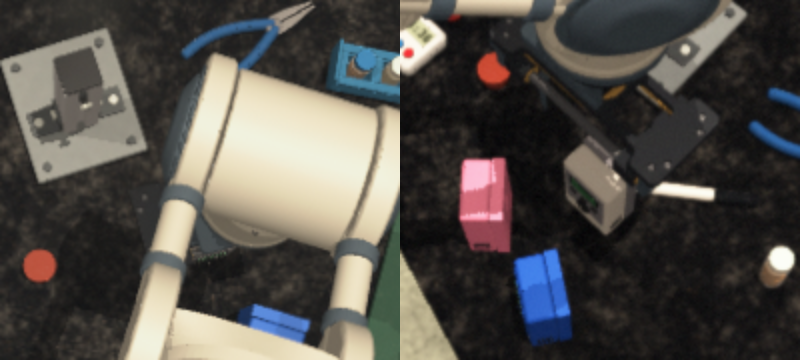

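The gripper is lined up over the controller (side crop around (595,185)), with the fingers either side and clear of the look-alikes and the marker. Descending.

>>> send_rows(
  rotation=[
    [0,0,0],
    [0,0,0],
    [0,0,0],
    [0,0,0],
    [0,0,0],
  ],
  delta_pos=[
    [-0.002,-0.0015,0.026],
    [-0.002,-0.0015,0.06],
    [-0.002,-0.0015,0.09],
    [-0.002,-0.0015,0.12],
    [-0.002,-0.0015,0.1305],
  ],
  grip=[1,1,1,1,1],
)

```text
time_s: 2.7
eef_pos: [0.4952, -0.0998, 0.069]
tcp_rot: [-3.141, 0.001, 0.252]
force: [1.2, 0.4, -0.0]
width: 0.0911
finger_force: 0.0
```

>>> send_rows(
  rotation=[
    [0,0,0],
    [0,0,0],
    [0,0,0],
    [0,0,0],
    [0,0,0],
  ],
  delta_pos=[
    [0,0,0],
    [0,0,0],
    [0,0,0],
    [0,0,0],
    [0,0,0],
  ],
  grip=[0.72,0.66,0.6,0.55,0.5],
  force=40,
)

```text
time_s: 3.32
eef_pos: [0.4962, -0.1007, 0.0702]
tcp_rot: [3.141, -0.001, 0.251]
force: [0.2, -1.8, 8.4]
width: 0.0603
finger_force: 39.5
```

>>> send_rows(
  rotation=[
    [0,0,0],
    [0,0,0],
    [0,0,0],
    [0,0,0],
    [0,0,0],
  ],
  delta_pos=[
    [0,0,-0.01],
    [0,0,-0.03],
    [0,0,-0.055],
    [0,0,-0.08],
    [0,0,-0.105],
  ],
  grip=[0.5,0.5,0.5,0.5,0.5],
)

```text
time_s: 3.95
eef_pos: [0.4951, -0.1002, 0.1757]
tcp_rot: [-3.141, 0.0, 0.251]
force: [0.2, 0.3, -3.0]
width: 0.0605
finger_force: 39.5
```

```bash
python3 -c "
from h import *
go(.5534,.0023,.175,16.6)"
```

```text
t 3.95 pos [ 0.4951 -0.1002  0.1757] rpy [-1.7999e+02  1.0000e-02  1.4380e+01] F [ 0.21  0.28 -2.99] w 0.0605
d [ 0.0819 -0.0849  0.0007] rot [-0.01  0.01 -2.22]
```

>>> send_rows(
  rotation=[
    [0,0,-0.7],
    [0,0,-1.5],
    [0,0,-2.2],
    [0,0,-2.2],
    [0,0,-2.2],
  ],
  delta_pos=[
    [0.02,-0.021,0],
    [0.041,-0.042,0],
    [0.062,-0.064,0],
    [0.082,-0.085,0.001],
    [0.082,-0.085,0.001],
  ],
  grip=[0.5,0.5,0.5,0.5,0.5],
)

```text
time_s: 4.58
eef_pos: [0.5542, 0.0038, 0.1737]
tcp_rot: [-3.141, -0.0, 0.291]
force: [-1.3, -0.6, -3.1]
width: 0.0603
finger_force: 39.5
```

```bash
python3 -c "
from h import *
go(.5534,.0023,.175,16.6)
snap('top','pics/top2.png');snap('side','pics/side2.png')
t=cv2.imread('pics/top2.png');s=cv2.imread('pics/side2.png')
cv2.imwrite('pics/crop3.png',np.hstack([cv2.resize(t[130:330,260:460],None,fx=2,fy=2),cv2.resize(s[150:350,230:430],None,fx=2,fy=2)]))"
```

```text
t 4.58 pos [0.5542 0.0038 0.1737] rpy [-179.98   -0.     16.69] F [-1.26 -0.58 -3.12] w 0.0603
d [-0.0012  0.0012 -0.0013] rot [-0.02 -0.    0.09]
```

View pics/crop3.png

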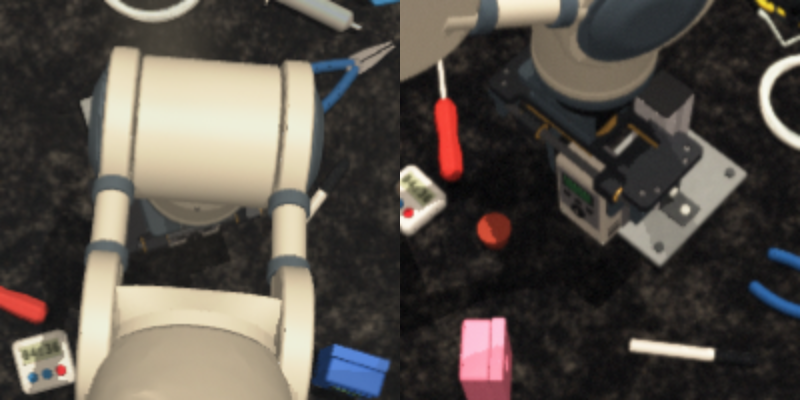

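Side crop: the controller is held upright in front of the post, and the marker, timer and stopper are where they were. Now I measure the held controller in the post frame with the side camera.

```bash
python3 - <<'E'
from h import *
c=np.load('pics/side2.npz'); W=pts(c); a=np.radians(16.6); P=W-np.r_[.6471,.0301,0]
X=P[...,0]*np.cos(a)+P[...,1]*np.sin(a)+.02; Y=-P[...,0]*np.sin(a)+P[...,1]*np.cos(a); Z=W[...,2]
m=np.zeros(X.shape,bool); m[205:285,295:370]=1
m&=(Z>.09)&(Z<.19)&(X<-.03)&(abs(Y)<.05)
f=m&(X<-.09)&(Z<.165)
for lo in np.arange(.10,.18,.01):
    k=m&(Z>lo)&(Z<=lo+.01)
    if k.sum()<5: print(lo.round(2),k.sum());continue
    print(lo.round(2),k.sum(),'X min',np.percentile(X[k],[2,10,25,50,98]).round(4),'Y',np.percentile(Y[k],[2,25,50,98]).round(4))
A=np.c_[Y[f],Z[f],np.ones(f.sum())]; print('front X=aY+bZ+c',np.linalg.lstsq(A,X[f],rcond=None)[0],f.sum(),'zmin',np.percentile(Z[m],[0,1,3]))
o=get_obs(); p=o['eef_pos']-np.r_[.6471,.0301,0]; print('tcp post',p[0]*np.cos(a)+p[1]*np.sin(a)+.02,-p[0]*np.sin(a)+p[1]*np.cos(a),o['eef_pos'])
E
```

```text
0.1 16 X min [-0.0985 -0.0982 -0.0977 -0.087  -0.0609] Y [-0.032  -0.0311 -0.03    0.0245]
0.11 80 X min [-0.0997 -0.0991 -0.0987 -0.098  -0.063 ] Y [-0.0318 -0.0308 -0.0227  0.0228]
0.12 71 X min [-0.0995 -0.0991 -0.0987 -0.0979 -0.063 ] Y [-0.0316 -0.0306 -0.0237  0.0246]
0.13 56 X min [-0.1021 -0.1002 -0.0993 -0.097  -0.0639] Y [-0.0318 -0.0306 -0.0295  0.0197]
0.14 82 X min [-0.1032 -0.1023 -0.0999 -0.0993 -0.0693] Y [-0.0309 -0.03   -0.0157  0.0276]
0.15 68 X min [-0.1032 -0.1019 -0.1002 -0.0994 -0.0784] Y [-0.0307 -0.025  -0.0055  0.0259]
0.16 64 X min [-0.1019 -0.1008 -0.1003 -0.0997 -0.0945] Y [-0.0295 -0.0182 -0.0046  0.023 ]
0.17 57 X min [-0.1005 -0.1003 -0.0999 -0.0994 -0.0949] Y [-0.0313 -0.0234 -0.0084  0.035 ]
front X=aY+bZ+c [-0.05341236 -0.03492306 -0.09417109] 300 zmin [0.10372889 0.10621754 0.11025152]
tcp post -0.07776853962607548 5.7676336679413076e-05 [0.55338972 0.00222394 0.17357562]
```

>>> send_rows(
  rotation=[
    [0,0,0],
    [0,0,0],
    [0,0,0],
    [0,0,0],
    [0,0,0],
  ],
  delta_pos=[
    [0.01,0,0],
    [0.022,0,0],
    [0.034,0,0],
    [0.042,0,0],
    [0.042,0,0],
  ],
  grip=[0.5,0.5,0.5,0.5,0.5],
)

```text
time_s: 5.3
eef_pos: [0.5946, 0.0144, 0.1732]
tcp_rot: [-3.142, 0.0, 0.29]
force: [-0.2, 0.7, -1.5]
width: 0.0601
finger_force: 39.5
```

>>> send_rows(
  rotation=[
    [0,0,0],
    [0,0,0],
    [0,0,0],
    [0,0,0],
    [0,0,0],
  ],
  delta_pos=[
    [0.002,0,0],
    [0.004,0,0],
    [0.006,0,0],
    [0.008,0,0],
    [0.008,0,0],
  ],
  grip=[0.5,0.5,0.5,0.5,0.5],
)

```text
time_s: 5.92
eef_pos: [0.6019, 0.0166, 0.1734]
tcp_rot: [3.142, -0.0, 0.289]
force: [-0.4, -1.1, -3.3]
width: 0.0606
finger_force: 39.5
```

>>> send_rows(
  rotation=[
    [0,0,0],
    [0,0,0],
    [0,0,0],
    [0,0,0],
    [0,0,0],
  ],
  delta_pos=[
    [0.001,0,0],
    [0.002,0,0],
    [0.003,0,0],
    [0.004,0,0],
    [0.004,0,0],
  ],
  grip=[0.5,0.5,0.5,0.5,0.5],
)

```text
time_s: 6.55
eef_pos: [0.6057, 0.0177, 0.1734]
tcp_rot: [3.142, -0.0, 0.289]
force: [-0.2, 0.8, -3.0]
width: 0.0603
finger_force: 39.5
```

>>> send_rows(
  rotation=[
    [0,0,0],
    [0,0,0],
    [0,0,0],
    [0,0,0],
    [0,0,0],
  ],
  delta_pos=[
    [0.001,0,0],
    [0.002,0,0],
    [0.002,0,0],
    [0.003,0,0],
    [0.003,0,0],
  ],
  grip=[0.5,0.5,0.5,0.5,0.5],
)

```text
time_s: 7.18
eef_pos: [0.6086, 0.0186, 0.1734]
tcp_rot: [-3.142, -0.0, 0.289]
force: [-0.1, 0.5, -2.3]
width: 0.0604
finger_force: 39.5
```

```bash
python3 -c "
from h import *
go(.63-.02*.958,.0252-.02*.286,.175,16.6)
snap('side','pics/side3.png')
for i in range(4): capture('top'); o=get_obs(); print(o['force'].round(2),o['eef_pos'].round(4))
s=cv2.imread('pics/side3.png')
cv2.imwrite('pics/crop4.png',cv2.resize(s[140:290,280:430],None,fx=4,fy=4))"
```

```text
t 7.17 pos [0.6086 0.0186 0.1734] rpy [-180.     -0.     16.58] F [-0.07  0.48 -2.28] w 0.0604
d [ 0.0024 -0.0002 -0.0016] rot [-0.   -0.   -0.02]
[-0.42 -0.45 -2.51] [0.6085 0.0186 0.1734]
[ 0.22 -0.12 -3.19] [0.6085 0.0186 0.1734]
[ 0.26  0.09 -2.79] [0.6085 0.0186 0.1734]
[ 0.29 -0.35 -3.22] [0.6084 0.0185 0.1734]
```

View pics/crop4.png

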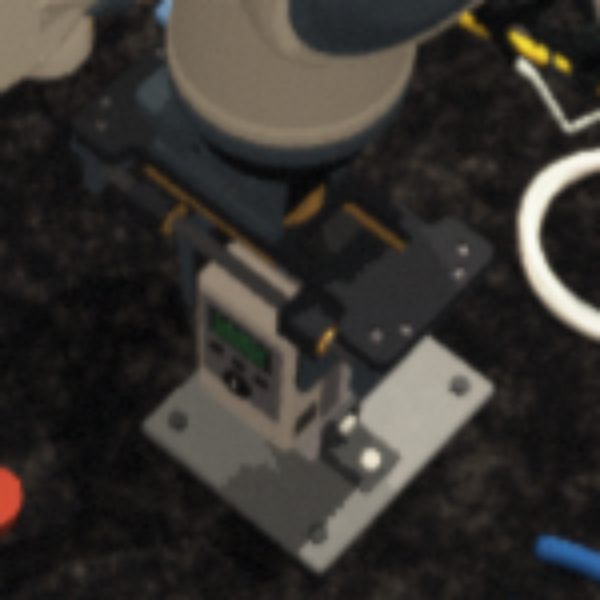

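The controller is square to the post with no contact force, so the stud head is in the entry hole. I keep going until it is lightly flush.

>>> send_rows(
  rotation=[
    [0,0,0],
    [0,0,0],
    [0,0,0],
    [0,0,0],
    [0,0,0],
  ],
  delta_pos=[
    [0.0005,0,0],
    [0.001,0,0],
    [0.0015,0,0],
    [0.002,0,0],
    [0.002,0,0],
  ],
  grip=[0.5,0.5,0.5,0.5,0.5],
)

```text
time_s: 8.05
eef_pos: [0.6103, 0.0191, 0.1734]
tcp_rot: [-3.142, 0.0, 0.289]
force: [-0.5, -0.4, -1.7]
width: 0.0603
finger_force: 39.5
```

>>> send_rows(
  rotation=[
    [0,0,0],
    [0,0,0],
    [0,0,0],
    [0,0,0],
    [0,0,0],
  ],
  delta_pos=[
    [0.0005,0,0],
    [0.001,0,0],
    [0.0015,0,0],
    [0.0015,0,0],
    [0.0015,0,0],
  ],
  grip=[0.5,0.5,0.5,0.5,0.5],
)

```text
time_s: 8.68
eef_pos: [0.6112, 0.0194, 0.1733]
tcp_rot: [-3.141, 0.001, 0.289]
force: [-6.1, -2.5, 0.9]
width: 0.06
finger_force: 39.5
```

>>> send_rows(
  rotation=[
    [0,0,0],
    [0,0,0],
    [0,0,0],
    [0,0,0],
    [0,0,0],
  ],
  delta_pos=[
    [-0.0007,0,0],
    [-0.0008,0,0.001],
    [-0.0008,0,0.0025],
    [-0.0008,0,0.004],
    [-0.0008,0,0.005],
  ],
  grip=[0.5,0.5,0.5,0.5,0.5],
)

```text
time_s: 9.3
eef_pos: [0.6109, 0.0193, 0.1683]
tcp_rot: [-3.141, 0.0, 0.289]
force: [-4.7, -0.7, 1.1]
width: 0.0598
finger_force: 39.5
```

>>> send_rows(
  rotation=[
    [0,0,0],
    [0,0,0],
    [0,0,0],
    [0,0,0],
    [0,0,0],
  ],
  delta_pos=[
    [0,0,0.001],
    [0,0,0.002],
    [0,0,0.003],
    [0,0,0.004],
    [0,0,0.005],
  ],
  grip=[0.5,0.5,0.5,0.5,0.5],
)

```text
time_s: 9.93
eef_pos: [0.6109, 0.0193, 0.1633]
tcp_rot: [-3.141, 0.0, 0.289]
force: [-5.4, -1.4, 1.6]
width: 0.06
finger_force: 39.5
```

>>> send_rows(
  rotation=[
    [0,0,0],
    [0,0,0],
    [0,0,0],
    [0,0,0],
    [0,0,0],
  ],
  delta_pos=[
    [-0.0002,0,0.001],
    [-0.0003,0,0.002],
    [-0.0003,0,0.003],
    [-0.0003,0,0.004],
    [-0.0003,0,0.005],
  ],
  grip=[0.5,0.5,0.5,0.5,0.5],
)

```text
time_s: 10.55
eef_pos: [0.6108, 0.0192, 0.1584]
tcp_rot: [3.142, 0.0, 0.289]
force: [-4.8, -1.6, 0.6]
width: 0.0605
finger_force: 39.5
```

>>> send_rows(
  rotation=[
    [0,0,0],
    [0,0,0],
    [0,0,0],
    [0,0,0],
    [0,0,0],
  ],
  delta_pos=[
    [0,0,0.0005],
    [0,0,0.001],
    [0,0,0.0015],
    [0,0,0.002],
    [0,0,0.002],
  ],
  grip=[0.5,0.5,0.5,0.5,0.5],
)

```text
time_s: 11.18
eef_pos: [0.6108, 0.0192, 0.1564]
tcp_rot: [3.142, 0.0, 0.289]
force: [-4.5, -1.3, -0.9]
width: 0.0602
finger_force: 39.5
```

>>> send_rows(
  rotation=[
    [0,0,0],
    [0,0,0],
    [0,0,0],
    [0,0,0],
    [0,0,0],
  ],
  delta_pos=[
    [0,0,0.0005],
    [0,0,0.001],
    [0,0,0.0015],
    [0,0,0.002],
    [0,0,0.002],
  ],
  grip=[0.5,0.5,0.5,0.5,0.5],
)

```text
time_s: 11.8
eef_pos: [0.6108, 0.0192, 0.1543]
tcp_rot: [-3.142, 0.0, 0.289]
force: [-4.0, -1.7, -0.2]
width: 0.0599
finger_force: 39.5
```

>>> send_rows(
  rotation=[
    [0,0,0],
    [0,0,0],
    [0,0,0],
    [0,0,0],
    [0,0,0],
  ],
  delta_pos=[
    [0,0,0.0005],
    [0,0,0.001],
    [0,0,0.0013],
    [0,0,0.0015],
    [0,0,0.0015],
  ],
  grip=[0.5,0.5,0.5,0.5,0.5],
)

```text
time_s: 12.42
eef_pos: [0.6108, 0.0192, 0.1529]
tcp_rot: [-3.142, 0.0, 0.289]
force: [-4.6, -2.0, 0.4]
width: 0.0601
finger_force: 39.5
```

>>> send_rows(
  rotation=[
    [0,0,0],
    [0,0,0],
    [0,0,0],
    [0,0,0],
    [0,0,0],
  ],
  delta_pos=[
    [0,0,0.0005],
    [0,0,0.001],
    [0,0,0.0015],
    [0,0,0.0015],
    [0,0,0.0015],
  ],
  grip=[0.5,0.5,0.5,0.5,0.5],
)

```text
time_s: 13.05
eef_pos: [0.6108, 0.0192, 0.1517]
tcp_rot: [3.141, -0.0, 0.289]
force: [-5.5, -1.9, 4.0]
width: 0.0605
finger_force: 39.5
```

>>> send_rows(
  rotation=[
    [0,0,0],
    [0,0,0],
    [0,0,0],
    [0,0,0],
    [0,0,0],
  ],
  delta_pos=[
    [-0.0004,0,0.0002],
    [-0.0005,0,0.0005],
    [-0.0005,0,0.0007],
    [-0.0005,0,0.0007],
    [-0.0005,0,0.0007],
  ],
  grip=[0.5,0.5,0.5,0.5,0.5],
)

```text
time_s: 13.68
eef_pos: [0.6106, 0.0192, 0.1513]
tcp_rot: [3.141, -0.001, 0.289]
force: [-6.8, -1.9, 7.6]
width: 0.0603
finger_force: 39.5
```

>>> send_rows(
  rotation=[
    [0,0,0],
    [0,0,0],
    [0,0,0],
    [0,0,0],
    [0,0,0],
  ],
  delta_pos=[
    [-0.0003,0,0.0004],
    [-0.0003,0,0.0004],
    [-0.0003,0,0.0004],
    [-0.0003,0,0.0004],
    [-0.0003,0,0.0004],
  ],
  grip=[0.5,0.5,0.5,0.5,0.5],
)

```text
time_s: 14.3
eef_pos: [0.6105, 0.0191, 0.151]
tcp_rot: [3.141, -0.001, 0.289]
force: [-4.8, -1.2, 7.7]
width: 0.0605
finger_force: 39.5
```

>>> send_rows(
  rotation=[
    [0,0,0],
    [0,0,0],
    [0,0,0],
    [0,0,0],
    [0,0,0],
  ],
  delta_pos=[
    [0,0,0],
    [0,0,0],
    [0,0,0],
    [0,0,0],
    [0,0,0],
  ],
  grip=[0.5,0.5,0.5,0.5,0.5],
)

```text
time_s: 14.92
eef_pos: [0.6105, 0.0191, 0.151]
tcp_rot: [3.141, -0.001, 0.289]
force: [-5.4, -0.6, 8.4]
width: 0.0603
finger_force: 39.5
```

>>> send_rows(
  rotation=[
    [0,0,0],
    [0,0,0],
    [0,0,0],
    [0,0,0],
    [0,0,0],
  ],
  delta_pos=[
    [0,0,0.0003],
    [0,0,0.0003],
    [0,0,0.0003],
    [0,0,0.0003],
    [0,0,0.0003],
  ],
  grip=[0.5,0.5,0.5,0.5,0.5],
)

```text
time_s: 15.55
eef_pos: [0.6105, 0.0191, 0.1508]
tcp_rot: [3.141, -0.001, 0.289]
force: [-5.5, -1.7, 8.6]
width: 0.0602
finger_force: 39.5
```

>>> send_rows(
  rotation=[
    [0,0,0],
    [0,0,0],
    [0,0,0],
    [0,0,0],
    [0,0,0],
  ],
  delta_pos=[
    [0,0,0],
    [0,0,0],
    [0,0,0],
    [0,0,0],
    [0,0,0],
  ],
  grip=[0.5,0.5,0.5,0.5,0.5],
)

```text
time_s: 16.18
eef_pos: [0.6106, 0.0191, 0.1508]
tcp_rot: [3.141, -0.001, 0.289]
force: [-5.8, -0.4, 8.6]
width: 0.0601
finger_force: 39.5
```

>>> send_rows(
  rotation=[
    [0,0,0],
    [0,0,0],
    [0,0,0],
    [0,0,0],
    [0,0,0],
  ],
  delta_pos=[
    [-0.0002,0,-0.0004],
    [-0.0004,0,-0.0008],
    [-0.0006,0,-0.0013],
    [-0.0006,0,-0.0013],
    [-0.0006,0,-0.0013],
  ],
  grip=[0.5,0.5,0.5,0.5,0.5],
)

```text
time_s: 16.8
eef_pos: [0.6098, 0.0189, 0.1514]
tcp_rot: [3.141, -0.001, 0.289]
force: [-0.6, 0.7, 2.0]
width: 0.0604
finger_force: 39.5
```

>>> send_rows(
  rotation=[
    [0,0,0],
    [0,0,0],
    [0,0,0],
    [0,0,0],
    [0,0,0],
  ],
  delta_pos=[
    [0,0,0],
    [0,0,0],
    [0,0,0],
    [0,0,0],
    [0,0,0],
  ],
  grip=[0.68,0.72,0.78,0.85,0.92],
)

```text
time_s: 17.42
eef_pos: [0.6095, 0.0188, 0.1513]
tcp_rot: [3.142, 0.0, 0.289]
force: [-0.2, 0.7, 0.8]
width: 0.0828
finger_force: 0.0
```

```bash
python3 -c "
from h import *
go(.61,.019,.30,16.6)
snap('side','pics/side4.png')
s=cv2.imread('pics/side4.png')
cv2.imwrite('pics/crop5.png',cv2.resize(s[140:290,280:430],None,fx=4,fy=4))"
```

```text
t 17.43 pos [0.6095 0.0188 0.1513] rpy [180.     0.    16.58] F [-0.16  0.68  0.8 ] w 0.0828
d [ 0.0006 -0.     -0.1487] rot [ 0.    0.   -0.02]
```

View pics/crop5.png

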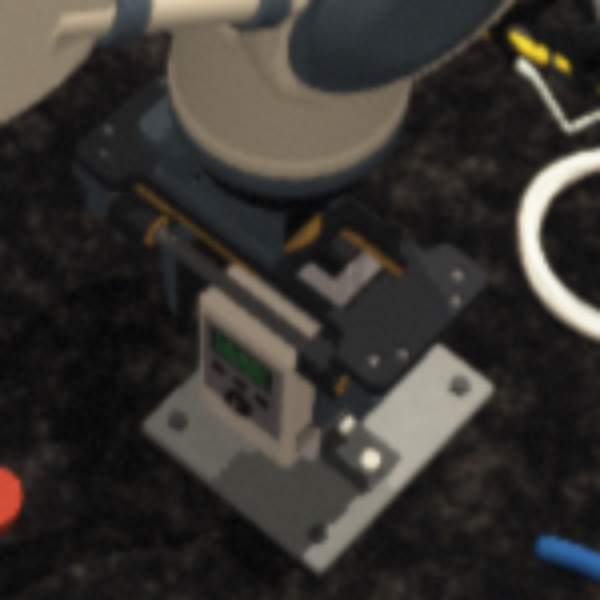

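The controller hangs upright by itself with the fingers open and clear of it. I retreat upward.

>>> send_rows(
  rotation=[
    [0,0,0],
    [0,0,0],
    [0,0,0],
    [0,0,0],
    [0,0,0],
  ],
  delta_pos=[
    [0,0,-0.01],
    [0,0,-0.03],
    [0,0,-0.06],
    [0,0,-0.09],
    [0,0,-0.13],
  ],
  grip=[0.92,0.92,0.92,0.92,0.92],
)

```text
time_s: 18.1
eef_pos: [0.609, 0.0189, 0.2826]
tcp_rot: [-3.141, 0.001, 0.289]
force: [1.1, -0.1, -0.6]
width: 0.084
finger_force: 0.0
```

>>> send_rows(
  rotation=[
    [0,0,0],
    [0,0,0],
    [0,0,0],
    [0,0,0],
    [0,0,0],
  ],
  delta_pos=[
    [-0.04,0,-0.01],
    [-0.09,0,-0.01],
    [-0.14,0,-0.01],
    [-0.18,0,-0.01],
    [-0.18,0,-0.01],
  ],
  grip=[0.92,0.92,0.92,0.92,0.92],
)

```text
time_s: 18.73
eef_pos: [0.4348, -0.0329, 0.2923]
tcp_rot: [3.141, -0.0, 0.288]
force: [-0.3, 0.6, 1.0]
width: 0.0841
finger_force: 0.0
```

```bash
python3 - <<'E'
from h import *
c=snap('side','pics/side5.png'); W=pts(c); a=np.radians(16.6); P=W-np.r_[.6471,.0301,0]
X=P[...,0]*np.cos(a)+P[...,1]*np.sin(a)+.02; Y=-P[...,0]*np.sin(a)+P[...,1]*np.cos(a); Z=W[...,2]
m=np.zeros(X.shape,bool); m[160:290,290:400]=1
m&=(Z>.07)&(Z<.2)&(X<.0)&(X>-.06)&(abs(Y)<.05); t=m&(Z>.18)
print('z',np.percentile(Z[m],[1,99]),'topz',np.median(Z[t]),'top',cv2.minAreaRect((np.c_[X[t],Y[t]]*1000).astype(np.float32)))
for lo in np.arange(.09,.19,.02):
    k=m&(Z>lo)&(Z<=lo+.02); print(lo.round(2),k.sum(),'X',np.percentile(X[k],[5,25,98]).round(4),'Y',np.percentile(Y[k],[2,98]).round(4))
cv2.imwrite('pics/full5.png',np.hstack([cv2.imread('pics/side5.png')[100:400,180:580]]))
print(get_obs()['force'],get_obs()['eef_pos'])
E
```

```text
z [0.08809781 0.19300471] topz 0.1893271840948319 top ((-21.09905242919922, -0.25930213928222656), (61.96392059326172, 41.94753646850586), 89.69534301757812)
0.09 143 X [-0.0408 -0.0398 -0.0027] Y [-0.0323  0.0255]
0.11 154 X [-0.0441 -0.0413 -0.0029] Y [-0.0321  0.0258]
0.13 181 X [-0.0431 -0.0412 -0.0023] Y [-0.0316  0.0255]
0.15 171 X [-0.0422 -0.0413 -0.0038] Y [-0.0311  0.0251]
0.17 530 X [-0.0415 -0.039  -0.0015] Y [-0.0303  0.0281]
[0.2282023  0.80207673 0.27583874] [ 0.43644078 -0.03276458  0.29231568]
```

View pics/full5.png

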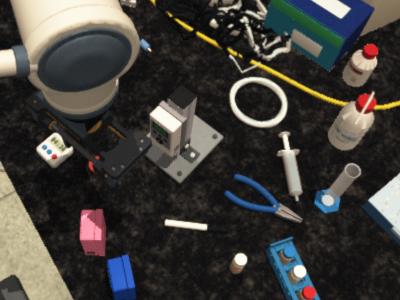

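The controller hangs on the post at crop pixel (168,132). It is upright, centred to within about 0.3 mm and flat to within about 1 mm, and the other things have not moved. Handing in.

```bash
python3 -c "
from cell import sign_off
print(sign_off())"
```

```text
the job is handed in; nothing more can be done
None
```

The controller hangs upright and flat on the stud. Before release it held a downward tug of about 9 N for over a second. The job is handed in at about 19 s, and the bystanders looked undisturbed in the last pictures.

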